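# Shut the kit drawer and uncap the descaler

### The job

The kettle is due for descaling: push the open kit drawer under it fully home until it clicks into its catch, then take the cap off the white descaler jug, which has a push-and-turn safety cap (press it down, twist it anticlockwise seen from above until it comes free). Lift the cap straight up and finish while still holding it, upright and clear of the jug, about a hand's breadth (8 cm) above its place on the neck; do not put it down or let go. Leave the other things on the worktop where they stand.

Things in the scene. Friction and masses are not known exactly. Their poses are not given: they have to be found in the camera images.
- drawer (a joint): how far the kit drawer is open, in m: 0 is fully home; it starts 0.05 to 0.09 open. It slides along its unit's x axis with light friction (under 3 N). From 15 mm open a sprung catch resists with up to about 8 N; below about 7 mm it draws the drawer in and holds it at 0 against a firm stop.
- drawer_front (a point): centre of the flat outer face of the drawer's wooden front, moving with the drawer, 43 mm above the worktop. The front is 222 mm wide, 6 to 80 mm above the worktop; along its upper edge (70 to 78 mm up) a lip stands 10 mm out of the face towards the robot. x points into the unit: the pushing direction; y along the front, z up.
- unit: low dark steel drawer unit, 260 deep x 230 wide x 92 mm tall, fixed; the kettle fixed on it reaches 303 mm above the worktop and begins 80 mm behind the unit's front (a tin stands beside it). Origin on the worktop below the middle of the unit's front edge; x points to the rear, y left, z up. With the drawer home its flat face is at x = -14 mm, its lip at x = -24 mm.
- jug: white plastic descaler jug, 72 x 92 mm, fixed in a low tray (cannot move or turn). Origin on the worktop below the neck's axis, z up; handle on its +y side, below the shoulder. Body 108 mm tall, shoulder up to 128 mm, neck 28 mm across (39 mm over its flanges), up to 174 mm; in its mouth a sprung plug pushes the cap up.
- cap: round ribbed grey cap on the jug's neck, 49 mm across, 34 mm tall, about 30 g. Origin at the centre of its lower edge, z up along its axis. Closed, it stands 152 mm above the jug's origin with its x axis along the jug's. Inside lugs lock it: it neither turns nor lifts until pressed down 5 mm.
- cap_top (a point): centre of the cap's top, 34 mm above its lower edge. Pressing: 8 mm of travel to a firm stop, against a spring of 5 N rising to 10 N. Held down it turns anticlockwise seen from above (positive about z): free to lift between 53 and about 78 degrees, where a stop is; aim for 66. Then it lifts straight off and clears the plug after 35 mm.
- spice_jar: bystander: filled spice jar with a dark lid, 44 mm across, 105 mm tall; loose, origin at the centre of its underside
- mug: bystander: white mug, 80 mm across, 90 mm tall; loose, origin at the centre of its underside
- sponge: bystander: washing-up sponge, 70 x 100 x 30 mm; loose, origin at the centre of its underside
- ramekin: bystander: small white bowl, 60 mm across, 36 mm tall; loose, origin at the centre of its underside
- mill: bystander: wooden pepper mill beside the jug, 44 mm across, 120 mm tall; loose, origin at the centre of its underside
Mind the look-alikes: they are no part of the job. What is shaped like the cap but yellow is not meant. Several things have the shape of the jug; the one meant has the colours described above.

How it is judged:
On the way, in this order (a step that is already met when the one before it is completed fails the run):
1. the kit drawer is home in its catch (under 3 mm open) (value of joint drawer below 0.003 m), for 0.2 s.
2. the cap is pressed down on its neck by over 3.5 mm (z of cap in the frame of jug below 0.1485 m), for 0.05 s.
3. the cap is twisted by over 0.8 rad while on its neck (angle between the x axis of cap and the x axis of jug, either way round above 0.8 rad and z of cap in the frame of jug below 0.164 m and horizontal distance between cap and jug below 0.006 m), for 0.05 s.
At the end, for the whole second after the job is handed in: the drawer is under 3 mm open; the cap is held still in the fingers (over 1 N), 45 to 160 mm above its closed place on the neck, within 40 mm of the neck's axis, upright within 0.35 rad, touching nothing of the jug (value of joint drawer below 0.003 m and z of cap in the frame of jug between 0.197 and 0.312 m and horizontal distance between cap and jug below 0.04 m and angle between cap's own z axis and vertical below 0.35 rad and contact force between cap and the fingers above 1 N and contact force between cap and jug below 0.05 N and linear speed of cap below 0.03 m/s); the arm keeps its last pose, push and grip.
It fails at once if a bystander is moved by over 40 mm (distance of any of spice_jar, mug, sponge, ramekin, mill from where it was at the start of the episode above 0.04 m).
It fails at once if a bystander is tipped over (angle between any of spice_jar, mug, sponge, ramekin, mill's own z axis and vertical above 0.6 rad).
It also fails if it takes over 51 s, if anything falls off the work surface, if the arm or the gripper's body presses on something with over 40 N, if the wrist force passes 120 N, or if a joint passes its speed limit or range.

### The arm

A 6-joint arm with a two-finger parallel gripper is mounted at the origin on the work surface. World frame = base frame: x ahead of the robot, y to its left, z up, the work surface at z = 0. Lengths are in m, angles in rad, forces in N, time in s.
With the tool pointing down it reaches from about 0.25 to 0.725 m from the base axis. Payload 9.7 kg.
Tool frame: the origin (TCP) lies on the centre line of the jaws, within the pads' length; the fingertips stand 17 mm ahead of it and the grasp point (between the pads) lies 2 mm behind it; z points along the fingers, y is the line along which they close (so a half turn about z gives the same grasp; the last joint's range is limited). The gripper opens to 85 mm and grips with 20 to 120 N. Pads are 22 mm wide; open, the fingers measure 114 mm over their backs; the gripper's body (76 mm by 85 mm) begins 54 mm behind the grasp point. The pads swing forward as they close: fully open they stand 13 mm farther back than shut.
Start: joints at [-1.197, 0.087, 0.176, 1.66, 0, 1.571], TCP at [0.201, -0.512, 0.248] pointing down, gripper open.
Joint ranges: [-3.13, 3.13], [-0.85, 1.81], [-1.15, 1.24], [-2.2, 2.28], [-1.44, 1.52], [-3.14, 3.14]. Speed limits (rad/s): [2.22, 2.22, 2.57, 3.14, 3.14, 3.14].

### API

Orientations are given as a rotation vector (axis times angle).
In Python, from bench import * gives the robot as it stands. Calls block until the motion is done:
- reach(position, orientation): joint-space move of the TCP to a pose.
- movel(position, feed=0.15, rotation=None): straight line of the TCP; rotation=None keeps the orientation; feed is the mean speed in m/s.
- move_j(angles): joint-space move.
- gripper_open() and grasp(strength=None): open the fingers fully, or close them until they stop; strength is the grip in N (None keeps the last).
- hold(seconds).
- inverse_kinematics(position, orientation): joint angles nearest the present ones, or None.
- snapshot(name): name is "scene" or "top" or "wrist"; returns (picture, depth): 400x640x3 uint8, red, green, blue; 400x640 float32, m along the optical axis (not along the pixel's ray), 0 where there is no reading.
- calibration(name): a dict with "fx", "fy", "cx", "cy" (pixels), "k1" (the pictures are not rectified: a ray, as slopes to the right and down, at radius r is drawn at 1 + k1 r^2 times it, then the intrinsics apply), "eye" and "attitude" of the camera in the world. Camera axes: x right, y up, looking along -z (the intrinsics and any distortion apply to the point x, -y, -z); pixel columns grow to the right and rows downward; lengths in m; the calibration is good to about 2 mm. A picture is of the moment at which its call begins: read the wrist's pose just before it. calibration takes no time and is no camera call; for the wrist camera it gives the pose at the moment of the call.
A pose or a line that the arm cannot do raises Unreachable and nothing moves.
- hand_in(): hands the job in; it is judged then, once.
Readings, each from a call of its own:
- current_time_s(): time.
- current_joints(): joint angles.
- current_qd(): joint speeds.
- current_tau(): joint torques, N m.
- current_ee_pos(): TCP position.
- current_tool_rot(): TCP orientation.
- current_contact_force(): force on the tool from outside, world axes, zero at the start.
- current_moment(): the same for the moment, N m.
- current_grip_width(): finger opening in m.
- current_finger_force(): force on a finger pad.
Only numpy, scipy, OpenCV 4.12 (cv2) and the standard library are available. Lean on these libraries where they do the work, as an engineer would, in place of code of your own. Each camera call takes 0.05 s, during which the arm holds its last target. There are 200 camera calls.

## Working session

There is one attempt and no reset: what is moved stays moved. The work goes in short steps, each a Python script; the robot and the scene stay as the last script left them, time stands still between calls to the robot, and variables do not carry over. Pictures are saved under pics/ and viewed, at most 10 in all, crops included, and the job is handed in when it is done.

```bash
ls; mkdir -p pics
cat > h.py <<'E'
import numpy as np, cv2
from bench import *
def rays(name, uv, c=None):
    c=c or calibration(name); uv=np.atleast_2d(np.float64(uv))
    K=np.array([[c['fx'],0,c['cx']],[0,c['fy'],c['cy']],[0,0,1.]])
    n=cv2.undistortPoints(uv.reshape(-1,1,2),K,np.array([c['k1'],0,0,0,0.])).reshape(-1,2)
    A=np.array(c['attitude'],float)
    if A.shape!=(3,3): A=cv2.Rodrigues(A)[0]
    d=np.c_[n[:,0],-n[:,1],-np.ones(len(n))]@A.T
    return np.array(c['eye'],float),d
def onplane(name,uv,z,c=None):
    e,d=rays(name,uv,c); return e+d*((z-e[2])/d[:,2])[:,None]
def bydepth(name,uv,dep,c=None):
    e,d=rays(name,uv,c); uv=np.atleast_2d(uv).astype(int)
    return e+d*dep[uv[:,1],uv[:,0]][:,None]
E
python3 - <<'E'
from h import *
for n in ('scene','top'):
    p,d=snapshot(n); c=calibration(n); print(n,c); cv2.imwrite(f'pics/{n}0.png',p[:,:,::-1]); np.savez(f'pics/{n}0.npz',p=p,d=d)
print(current_time_s(),current_tool_rot(),current_ee_pos())
E
```

```text
pics
scene {'fx': 468.18625609188445, 'fy': 468.18625609188445, 'cx': 328.32525729959985, 'cy': 194.363150254091, 'k1': -0.11017196239379613, 'eye': array([ 1.36022255, -0.22332217,  0.94325471]), 'attitude': array([0.63890241, 0.53965682, 1.27402585])}
top {'fx': 404.27767903091626, 'fy': 404.27767903091626, 'cx': 313.0523648712243, 'cy': 202.64805007991933, 'k1': -0.00590962389849124, 'eye': array([ 0.46271066, -0.04286434,  1.01603575]), 'attitude': array([ 0.10037552, -0.10682896, -1.54843717])}
0.1 [-3.08576038e+00 -5.83539927e-01  3.25743243e-04] [ 0.20078453 -0.51184826  0.2476649 ]
```

View pics/scene0.png

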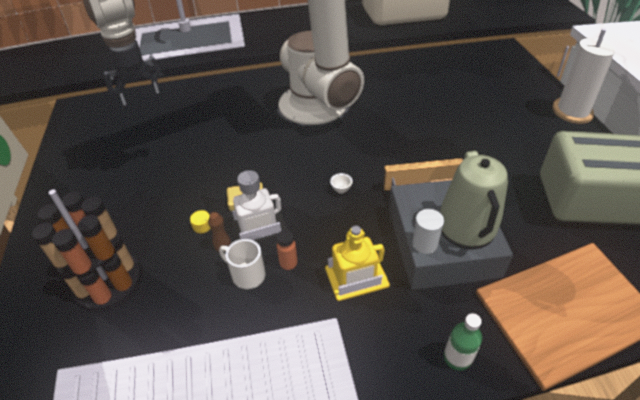

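View pics/top0.png

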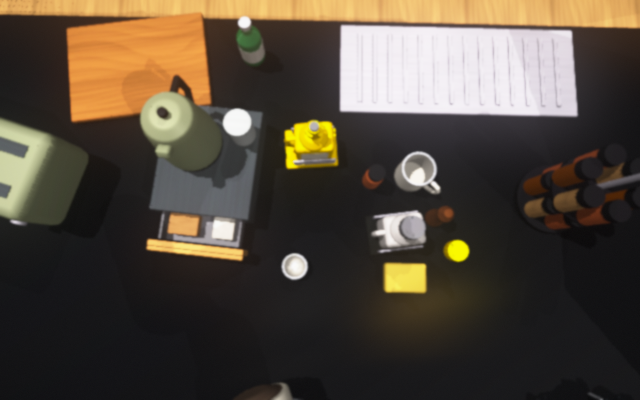

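The scene camera shows the white jug with its grey cap at (248,182), the yellow jug at (357,245), the loose yellow cap at (201,221), the open wooden drawer front at (425,172) and the kettle unit.
In the top view these are: white jug (398,232), grey cap (411,227), drawer front (195,250), mill (440,215), sponge (405,278), mug (415,172), spice jar (373,177), ramekin (294,266).

Candidates for the cap, in top pixels: grey cap on the white jug (411,227), loose yellow cap (457,250), cap on the yellow jug (314,130). I choose (411,227).

Run:
```python
from h import *
T=np.load('pics/top0.npz');p,d=T['p'],T['d'];c=calibration('top')
vv,uu=np.mgrid[0:400,0:640]; uv=np.c_[uu.ravel(),vv.ravel()]
P=bydepth('top',uv,d,c).reshape(400,640,3); P[d==0]=np.nan
np.save('pics/P.npy',P)
def box(u0,u1,v0,v1): 
    m=np.zeros((400,640),bool); m[v0:v1,u0:u1]=1; return m
# cap top
m=box(385,440,205,255)&(P[...,2]>0.175); print('cap n',m.sum(), np.nanmedian(P[m],0))
if m.sum()>10:
    ys,xs=np.nonzero(m); (cc,r)=cv2.minEnclosingCircle(np.c_[xs,ys].astype(np.float32)); print('circle',cc,r,onplane('top',cc,np.nanmedian(P[m][:,2]),c), xs.mean(),ys.mean())
# jug body: shoulder etc.
for lo,hi in((.1,.135),(.06,.1),(.003,.03)):
    mm=box(360,430,200,260)&(P[...,2]>lo)&(P[...,2]<hi); q=P[mm]; 
    if len(q)>5: print('jug',lo,len(q),q.min(0),q.max(0),cv2.minAreaRect(np.float32(q[:,:2]*1000)))
# wood front
hsv=cv2.cvtColor(p,cv2.COLOR_RGB2HSV)
m=box(135,255,232,268)&(hsv[...,1]>110)&(hsv[...,2]>110)&(hsv[...,0]<25)
ys,xs=np.nonzero(m); print('wood',m.sum(),np.nanpercentile(P[m],[5,50,95],axis=0))
q=onplane('top',np.c_[xs,ys],0.079,c); print(cv2.minAreaRect(np.float32(q[:,:2]*1000)), cv2.boxPoints(cv2.minAreaRect(np.float32(q[:,:2]*1000))))
# unit top
m=box(140,275,95,225)&(abs(P[...,2]-.092)<.006); q=P[m]; print('unit',len(q),cv2.minAreaRect(np.float32(q[:,:2]*1000)),cv2.boxPoints(cv2.minAreaRect(np.float32(q[:,:2]*1000))),np.median(q[:,2]))
# others
for n,b in dict(spice=(355,390,158,195),mug=(390,445,145,198),mill=(427,460,200,230),sponge=(378,432,258,298),ram=(278,312,250,284),ycap=(440,475,236,266),yjug=(280,342,115,172)).items():
    q=P[box(*b)&(P[...,2]>.012)]; print(n,len(q),np.round(np.nanmin(q,0),3),np.round(np.nanmax(q,0),3))
a=cv2.resize(p[190:300,345:480],None,fx=4,fy=4,interpolation=cv2.INTER_CUBIC)
cv2.imwrite('pics/crop1.png',a[:,:,::-1])
```

```text
cap n 470 [ 0.52692675 -0.25153422  0.1864216 ]
circle (412.81121826171875, 226.9642791748047) 12.382048606872559 [[ 0.5268302  -0.25138446  0.1864216 ]] 412.72978723404253 226.79148936170213
jug 0.1 733 [ 0.4893168  -0.29795087  0.10001361] [ 0.56747589 -0.18884869  0.12974667] ((526.2835693359375, -242.50746154785156), (71.44190979003906, 109.15178680419922), 7.42918586730957)
jug 0.06 141 [ 0.48728226 -0.29835722  0.06001048] [ 0.56817961 -0.18436343  0.09994449] ((525.6871948242188, -241.3582305908203), (72.65741729736328, 115.09942626953125), 8.193012237548828)
jug 0.003 792 [ 0.45901945 -0.33878805  0.00300946] [ 0.6101365  -0.16433886  0.02999661] ((534.4784545898438, -251.85499572753906), (148.13534545898438, 175.94435119628906), 1.0949112176895142)
wood 1162 [[ 4.57545389e-01  1.26598969e-01 -3.10893947e-04]
 [ 4.74288086e-01  2.31985782e-01  7.85838145e-02]
 [ 5.11770292e-01  3.28185969e-01  8.22568921e-02]]
((486.8354797363281, 223.78903198242188), (224.35073852539062, 53.50477981567383), 84.87528228759766) [[450.17007  114.451706]
 [503.461    109.67244 ]
 [523.50085  333.12634 ]
 [470.20996  337.90564 ]]
unit 6432 ((683.7752075195312, 205.11582946777344), (231.52392578125, 261.4060974121094), 84.51067352294922) [[542.5977  102.38785]
 [802.805    77.38165]
 [824.9527  307.8438 ]
 [564.7454  332.85   ]] 0.09208381996276721
spice 397 [ 0.636 -0.21   0.012] [ 0.678 -0.17   0.109]
mug 890 [ 0.622 -0.349  0.012] [ 0.712 -0.252  0.094]
mill 403 [ 0.545 -0.365  0.012] [ 0.585 -0.327  0.123]
sponge 1212 [ 0.382 -0.321  0.012] [ 0.452 -0.222  0.035]
ram 345 [ 0.411 -0.032  0.012] [0.468 0.024 0.041]
ycap 384 [ 0.461 -0.421  0.012] [ 0.51  -0.372  0.04 ]
yjug 1910 [ 0.686 -0.104  0.012] [0.788 0.027 0.186]
```

View pics/crop1.png

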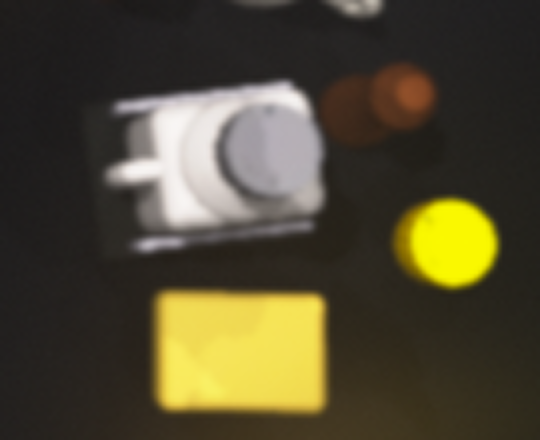

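The crop confirms it: the grey cap at top pixel (413,227) sits on the white jug, the mill is to its right, and the yellow cap lies loose. I start with the drawer.

```bash
cat >> h.py <<'E'
def down(deg):
    a=np.radians(deg)/2; return np.pi*np.array([np.cos(a),np.sin(a),0])
E
python3 - <<'E'
from h import *
u=np.array([260.2,-25.0])/261.4; u/=np.linalg.norm(u)
yaw=np.degrees(np.arctan2(u[1],u[0]))+180
O=np.array([.5537,.2176]); R=down(yaw)
at=lambda s,z:[*(O+u*s),z]      # s = TCP along the unit's x
grasp(30)
print(inverse_kinematics(at(-.145,.2),R),current_grip_width())
reach(at(-.145,.22),R); print(current_joints(),current_time_s())
movel(at(-.145,.067)); F0=np.array(current_contact_force()); print('F0',F0)
movel(at(-.055,.067),feed=.05)
f=lambda:float((np.array(current_contact_force())-F0)[:2]@-u)
print('s',-.055,f())
s=-.055
while s<-.022:
    s+=.0025; movel(at(s,.067),feed=.03); F=f(); a=(np.array(current_ee_pos())[:2]-O)@u
    print(round(s,4),round(a,4),round(F,1))
    if F>16: break
print(current_time_s())
p,d=snapshot('top'); cv2.imwrite('pics/top1.png',p[80:290,100:320][:,:,::-1].repeat(2,0).repeat(2,1)); np.savez('pics/top1.npz',p=p,d=d)
E
```

```text
[ 0.51461365 -0.11594855 -0.11802865  1.56871622  0.          0.61039957] -0.0001319679512479017
[ 5.13474408e-01 -1.11713547e-01 -7.55564513e-02  1.60693589e+00
 -1.11564142e-04  6.10539559e-01] 3.5917
F0 [-0.64234255 -0.36538986 -0.20893955]
s -0.055 -0.30160041653819036
-0.0525 -0.0523 -0.7
-0.05 -0.0498 -1.3
-0.0475 -0.0475 1.7
-0.045 -0.0448 -0.4
-0.0425 -0.0421 -0.5
-0.04 -0.0396 -0.3
-0.0375 -0.0372 -0.3
-0.035 -0.0348 -0.0
-0.0325 -0.0334 4.9
-0.03 -0.0332 18.9
9.2083
```

View pics/top1.png

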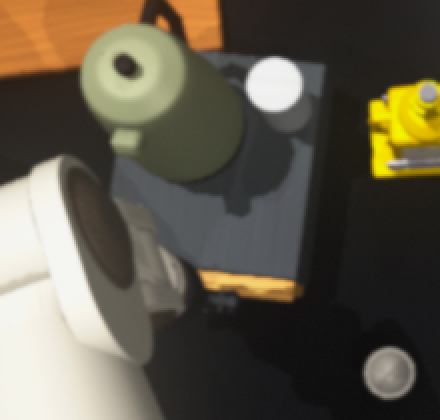

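The image shows the drawer front flush against the unit (crop (250,285)). The firm stop came where I expected it. Next I retreat and look at the cap from above with the wrist camera.

Run:
```python
from h import *
p=np.array(current_ee_pos()); u=np.array([260.2,-25.0])/261.4
b=p.copy(); b[:2]-=u*.05; movel(b,feed=.2); b[2]=.24; movel(b,feed=.25)
gripper_open()
for y in (-60,0,20,60,90,120): print(y,inverse_kinematics([.527,-.2514,.26],down(y)))
reach([.50,-.2514,.30],down(60)); hold(.3)
c=calibration('wrist'); w,d=snapshot('wrist'); np.savez('pics/w0.npz',p=w,d=d); cv2.imwrite('pics/w0.png',w[:,:,::-1])
print(current_time_s(),current_ee_pos(),c['eye'],c['attitude'],current_joints())
vv,uu=np.mgrid[0:400,0:640]; P=bydepth('wrist',np.c_[uu.ravel(),vv.ravel()],d,c).reshape(400,640,3)
m=(d>0)&(abs(P[...,2]-.186)<.006)&(np.hypot(P[...,0]-.527,P[...,1]+.2514)<.05)
print(m.sum())
if m.sum():
    ys,xs=np.nonzero(m); cc,r=cv2.minEnclosingCircle(np.c_[xs,ys].astype(np.float32)); print(cc,r,onplane('wrist',[cc,(xs.mean(),ys.mean())],.186,c),np.median(P[m],0))
t,d=snapshot('top'); P=bydepth('top',np.c_[uu.ravel(),vv.ravel()],d).reshape(400,640,3)
hsv=cv2.cvtColor(t,cv2.COLOR_RGB2HSV); b=np.zeros((400,640),bool); b[195:268,135:255]=1
m=b&(hsv[...,1]>110)&(hsv[...,2]>110)&(hsv[...,0]<25); ys,xs=np.nonzero(m); q=onplane('top',np.c_[xs,ys],.079)
print('wood',cv2.boxPoints(cv2.minAreaRect(np.float32(q[:,:2]*1000))))
```

```text
-60 [-0.44511135  0.1753289   0.29668664  1.69215407  0.         -2.53950646]
0 [-0.44511135  0.1753289   0.29668664  1.69215407  0.          2.6964813 ]
20 [-0.44511135  0.1753289   0.29668664  1.69215407  0.          2.34741545]
60 [-0.44511135  0.1753289   0.29668664  1.69215407  0.          1.64928375]
90 [-0.44511135  0.1753289   0.29668664  1.69215407  0.          1.12568497]
120 [-0.44511135  0.1753289   0.29668664  1.69215407  0.          0.6020862 ]
13.4083 [ 0.50014853 -0.25102996  0.30000691] [ 0.53389013 -0.19091281  0.42480875] [-0.26730343  0.0707197  -0.51820028] [-4.65185624e-01  1.37791972e-01  3.33283759e-01  1.76628311e+00
  2.19788841e-05  1.62844840e+00]
3230
(350.6560363769531, 189.42198181152344) 32.75773620605469 [[ 0.52862654 -0.24992048  0.186     ]
 [ 0.52855601 -0.25001752  0.186     ]] [ 0.52853078 -0.25010537  0.18569784]
wood [[517.9397   107.66537 ]
 [544.7822   105.138115]
 [565.8573   328.98184 ]
 [539.0148   331.5091  ]]
```

View pics/w0.png

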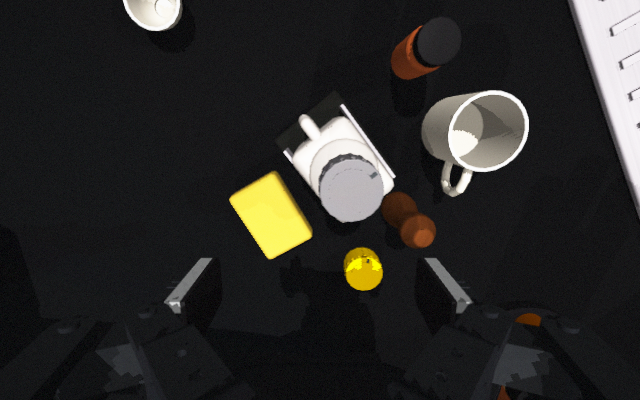

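The wrist view shows the grey cap at (351,189) on the white jug, with its mark at (374,175). The mill at (410,220) stays below fingertip height. The drawer lip is where it should be when home. Now grasp and press.

Run:
```python
from h import *
x,y=.5277,-.2507; R=down(60)
reach([x,y,.23],R); movel([x,y,.170],feed=.08); hold(.2)
F0=np.array(current_contact_force()); print('F0',F0,current_ee_pos())
grasp(70); hold(.2)
print('grip',current_grip_width(),current_finger_force(),np.array(current_contact_force())-F0)
z=.170
while z>.1605:
    z-=.0015; movel([x,y,z],feed=.02); F=np.array(current_contact_force())-F0
    print(round(z,4),round(current_ee_pos()[2],4),np.round(F,1),np.round(current_grip_width(),4))
    if F[2]>18: break
print(current_time_s())
```

```text
F0 [-0.27808637 -0.58481383  0.619284  ] [ 0.52791388 -0.2507864   0.17051751]
grip 0.04777530777861188 71.82821740396321 [ 3.52007505 -0.36676436  4.27065084]
0.1685 0.1689 [ 2.3 -1.   3.8] 0.0479
0.167 0.1675 [ 3.1 -0.9  3.6] 0.0478
0.1655 0.1661 [ 2.5 -0.4  5.3] 0.0483
0.164 0.1647 [ 2.2 -1.2  7. ] 0.0482
0.1625 0.1634 [ 2.3 -0.7  6.5] 0.0478
0.161 0.1626 [-0.3  0.7 11.6] 0.0474
0.1595 0.1626 [-2.5  2.  20. ] 0.0483
17.3417
```

The cap hit its firm stop after 8 mm of travel. Now twist it, checking the grip, then lift.

Run:
```python
from h import *
q0=np.array(current_joints()); M0=current_moment()[2]
for k in range(1,7):
    q=inverse_kinematics([.5277,-.2507,.1602],down(60+11*k)); move_j(q)
    print(11*k,np.round(current_ee_pos(),4),np.round(current_contact_force(),1),round(current_moment()[2]-M0,2),round(current_grip_width(),4),round(current_joints()[5]-q0[5],3))
hold(.2); print(current_time_s())
c=calibration('wrist'); w,d=snapshot('wrist'); cv2.imwrite('pics/w1.png',w[:,:,::-1])
t,d=snapshot('scene'); cv2.imwrite('pics/s1.png',cv2.resize(t[120:300,150:400],None,fx=3,fy=3)[:,:,::-1])
```

```text
11 [ 0.5283 -0.2509  0.1626] [-1.3 -0.  16.6] 0.0 0.0478 -0.193
22 [ 0.5283 -0.251   0.1626] [-0.1  0.3 16.1] 0.06 0.0478 -0.385
33 [ 0.5283 -0.251   0.1626] [-0.6  0.4 16.9] 0.07 0.0476 -0.577
44 [ 0.5283 -0.251   0.1626] [-0.3 -0.8 17. ] 0.02 0.0482 -0.769
55 [ 0.5283 -0.251   0.1626] [-0.4 -0.3 16.4] 0.04 0.0478 -0.961
66 [ 0.5283 -0.251   0.1626] [ 0.1 -0.1 17.2] 0.06 0.0478 -1.153
19.3417
```

View pics/w1.png

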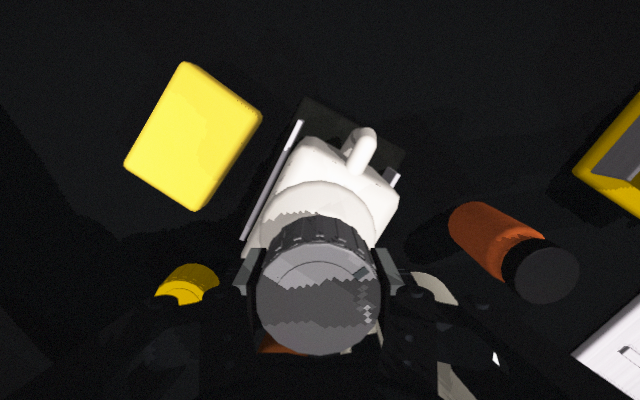

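The cap's mark at (362,270) keeps its direction in the wrist view while the jug behind has rotated, so the cap turned with the gripper through the full 66°. Lift.

Run:
```python
from h import *
for z in (.170,.178,.19,.21,.2505):
    movel([.5277,-.2507,z],feed=.04); print(z,np.round(current_ee_pos(),4),np.round(current_contact_force(),1),round(current_grip_width(),4),current_finger_force())
hold(.3); print(current_time_s())
t,d=snapshot('scene'); cv2.imwrite('pics/s2.png',cv2.resize(t[90:300,150:440],None,fx=2.5,fy=2.5)[:,:,::-1])
```

```text
0.17 [ 0.5279 -0.2508  0.1703] [ 2.7 -1.4  4.8] 0.0479 72.02242431230843
0.178 [ 0.5275 -0.2507  0.1778] [ 1.2 -0.8  0.6] 0.048 72.1628970047459
0.19 [ 0.5276 -0.2505  0.1903] [ 0.9 -0.5 -0.3] 0.0479 72.24624317139387
0.21 [ 0.5277 -0.2507  0.21  ] [-0.3  0.3 -0.6] 0.0478 72.22913472913206
0.2505 [ 0.5276 -0.2506  0.2501] [0.1 0.3 0.6] 0.0481 72.22929283976555
22.75
```

View pics/s2.png

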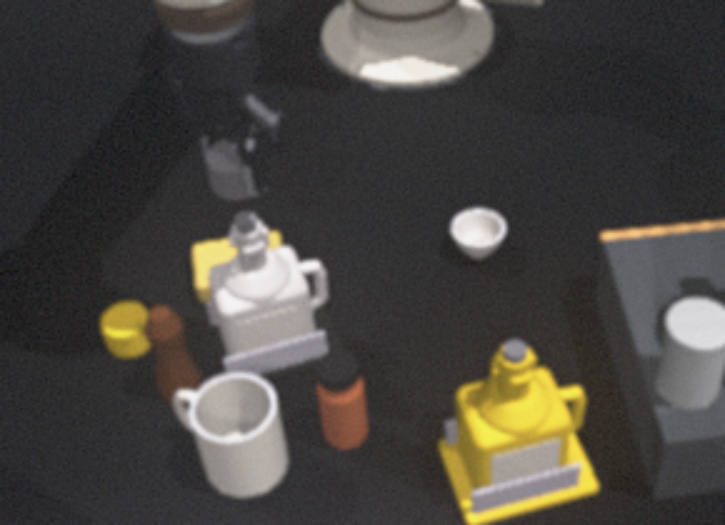

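The image shows the cap held at (235,170), above the bare neck at (248,230). The drawer front is home at (660,230) and the bystanders are upright.

```bash
python3 -c "
from bench import *
print(hand_in())"
```

```text
the job is handed in; nothing more can be done
None
```

I pushed the drawer home into its catch, took the cap off the white jug, and handed in at about 23 s with the cap held about 8 cm above its place on the neck; `hand_in()` returned no verdict.

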